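# Turn the washer's water back on with the loose valve key

### The job

The washing machine needs its water back on. Take the T-handled valve key out of the rack, put its square socket over the spindle down inside the stop valve's collar, turning it while you press down lightly until it drops fully home over the square, then turn it anticlockwise (seen from above) to the stop so that the valve is fully open. Leave the key standing upright on the spindle, let go of it, and leave everything else on the shelf as it was.

Things in the scene. Friction and masses are not known exactly. Their poses are not given: they have to be found in the camera images.
- key: dark steel T-handled socket key, 130 mm tall, about 0.5 kg, standing upright in the rack. Origin: centre of its lower end (the socket's mouth); z runs up the 18 mm round shank. Socket: a square block 33 x 33 mm outside, 32 mm high, with a cavity 23 x 23 mm, 22 mm deep, open downward, its sides parallel to the key's x and y. T-bar on top, along y
- key_bar (a point): centre of the key's T-bar, 121 mm above the key's origin, same axes as the key; the bar is 90 mm long (along y), 16 mm thick (along x) and 18 mm high
- rack: white steel rack fixed to the shelf, 64 (x) by 200 mm (y), 30 mm high, origin at the centre of its underside. A slotted deck over a floor plate 4 mm thick. The key stands on the floor plate in a pocket 42 x 42 mm centred at y = -55 mm, T-bar along the rack's y; three clothes pegs stand in slots at y = +5, +42 and +79 mm
- valve: brass stop valve on a horizontal copper pipe, fixed to the shelf; origin on the shelf below the spindle's axis, pipe along y (230 mm over the end plates). On top a round steel collar; in its middle stands the spindle. The key fully down on the spindle has its origin 78 mm above the shelf (seated: under 83); resting on the square unaligned, 96 to 100 mm. 6 to 15 N is enough pressure
- collar_rim (a point): centre of the collar's rim, 105 mm above the shelf; the collar is 68 mm outside, 60 mm inside, its floor 30 mm below the rim
- spindle_top (a point): centre of the spindle's top end, on its vertical axis, 100 mm above the shelf; does not turn with it. The spindle is a 21 x 21 mm square, 25 mm tall, its top 5 mm tapering to 15 mm. The angle at which the square stands is unknown and differs each time: no pose and no joint value tells it, it must be felt for (or seen from above)
- spindle (a joint): how far the valve is open, rad: 0 closed stop, 1.571 fully open stop (a quarter turn); grows anticlockwise seen from above; starts 0 to 0.25. It turns with about 0.3 N m of friction and stays where it is left. The socket has about 0.1 rad of play either way on the square
- spray_bottle: teal spray bottle with white trigger head, 76 mm round, 216 mm tall, origin under its centre; leave alone
- canister: clear acrylic canister with lid and knob, 102 mm round, 158 mm tall, origin under its centre; leave alone
- peg_box: open wooden peg box 150 (x) x 90 x 55 mm, origin under its centre, beyond the rack and valve; an orange dryer ball lies in it; leave alone
- clothespeg1: plastic clothes peg 72 mm tall standing in the rack, 18 x 11 mm, origin at its lower end; leave alone
- clothespeg2: plastic clothes peg 72 mm tall standing in the rack, 18 x 11 mm, origin at its lower end; leave alone
- clothespeg3: plastic clothes peg 72 mm tall standing in the rack, 18 x 11 mm, origin at its lower end; leave alone
- ball_center (a point): centre of the orange silicone dryer ball, 68 mm round, lying in the peg box; leave alone
Mind the look-alikes: they are no part of the job. Of the things like the rack, leave any that is green; of the rest the larger one is meant.

How it is judged:
By the outcome, as a careful person would: the job done as asked, in the order asked, and still so for the second after the job is handed in, with the robot touching nothing.
It also fails if it takes over 69 s, if anything falls off the work surface, if the arm or the gripper's body presses on something with over 40 N, if the wrist force passes 120 N, or if a joint passes its speed limit or range.

### The arm

A 7-joint arm with a two-finger parallel gripper is mounted at the origin on the work surface. World frame = base frame: x ahead of the robot, y to its left, z up, the work surface at z = 0. Lengths are in m, angles in rad, forces in N, time in s.
With the tool pointing down it reaches from about 0.4 to 0.85 m from the base axis. Payload 4.5 kg.
Tool frame: the origin (TCP) lies at the very end of the fingers, on their centre line; the grasp point (between the pads) lies robot.grip_depth behind it (robot.grip_depth is the distance from the TCP to the grasp point, in m); z points along the fingers, x is the direction in which the jaws open and shut, and the axes are right-handed (so a half turn about z gives the same grasp; the last joint's range is limited). The gripper opens to 85 mm and grips with 20 to 120 N. Pads are 22 mm wide; open, the fingers measure 114 mm over their backs; the gripper's body (76 mm by 85 mm) begins 54 mm behind the grasp point. The pads swing forward as they close: fully open they stand 13 mm farther back than shut.
Start: joints at [-1.151, 0.689, -0.195, 1.565, 0.157, 0.902, -0.215], TCP at [0.235, 0.579, 0.231] pointing down, gripper open.
Joint ranges: [-3.01, 3.01], [-0.46, 2.08], [-1.47, 1.51], [0.13, 2.56], [-1, 4.14], [0.04, 2.09], [-2.66, 2.66]. Speed limits (rad/s): [2.57, 2.57, 3.14, 3.14, 3.14, 3.14, 3.14].

### API

Orientations are given as a unit quaternion [x, y, z, w].
In Python, from bench import robot gives the robot as it stands. The module is installed in compiled form; this text tells all that it offers.
- The arm moves only by the tool drive_tool, never from a script. Its argument "plan" is a list of rows, each a list of 7 numbers: the turn, a rotation vector about the tool's x, y, z in units of 5 degrees (1.0 is 5 degrees), then the shift along the tool's x, y, z in units of 40 mm (1.0 is 40 mm), then the opening, from 0 (shut) to 1 (fully open). In form: [[wx, wy, wz, tx, ty, tz, grip], ...]. A call has 1 to 12 rows; each row shifts and turns the commanded pose from where the row before left it, along the tool's axes as they then stand; what a row does not reach is not made up. A row lasts 1/12 s, in which the tool goes at most 41.7 mm and 7.16 degrees, less where a joint would pass 70% of its speed; a pose out of reach is approached as far as the arm can. A call is refused whole if a number of a shift passes 1 or a number of a turn 1, either way. A call with a gripper value outside its range is refused whole. The fingers move at their own pace and stop on an object; the grip force is fixed at half the most. Time passes only in rows, so rows that do not move let the fingers close. It gives the time, the measured TCP pose, the force and the opening at its end, in the units of the state.
- robot.state(): the state, without advancing time (a new reading comes with each control period).
- robot.capture(name): name is "scene" or "side" or "wrist"; returns the picture (400x640x3 uint8, red, green, blue); there is no depth.
- robot.camera_params(name): a dict with "camera_matrix" (3x3 intrinsics, pixels), "world_to_cam" (4x4, takes a point from world to camera coordinates). Camera axes: x right, y down, z forward; pixel columns grow to the right and rows downward; lengths in m; the calibration is good to about 2 mm. A picture is of the moment at which its call begins: read the wrist's pose just before it. camera_params takes no time and is no camera call; for the wrist camera it gives the pose at the moment of the call.
- robot.finish_job(): hands the job in, once; it reports no verdict.
The state is a dict: "clock": time; "joint_positions": joint angles; "qvel": joint speeds; "tau": joint torques, N m; "position": TCP position; "orientation": TCP orientation; "contact_force": force on the tool from outside, world axes, zero at the start; "wrist_torque": the same for the moment, N m; "gripper_width": finger opening in m.
Only numpy, scipy, OpenCV 4.12 (cv2) and the standard library are available. Lean on these libraries where they do the work, as an engineer would, in place of code of your own. Each camera call takes 0.05 s, during which the arm holds its last target.

## Working session

There is one attempt and no reset: what is moved stays moved. The work goes in short steps, Python scripts to look and compute and a tool call to move; the robot and the scene stay as the last step left them, time stands still between calls to the robot, and variables do not carry over. Pictures are saved under pics/ and viewed, and the job is handed in when it is done.

Besides the shell and the picture viewer there is one more tool, called after ">>>" as name(argument=value, ...) on one line, values as JSON. drive_tool: Moves the arm, as the interface text tells. Its arguments: {"type":"object","properties":{"plan":{"type":"array","items":{"type":"array","items":{"type":"number"}}}},"required":["plan"]}

```bash
mkdir -p pics; python3 - <<'E'
from bench import robot
import cv2
print(robot.state()); print(robot.grip_depth)
for n in ["scene","side","wrist"]:
    p=robot.camera_params(n); print(n,p)
    cv2.imwrite(f"pics/{n}0.png",robot.capture(n)[:,:,::-1])
E
```

```text
{'clock': 0.0, 'joint_positions': array([-1.15123492,  0.68999275, -0.19449265,  1.56635556,  0.15723642,
        0.90250661, -0.21511213]), 'qvel': array([-4.23011686e-05,  1.09128386e-03,  4.41764903e-04, -3.74415655e-06,
       -1.37080289e-04,  1.45900055e-04,  1.66137474e-03]), 'tau': array([ 3.99027540e-04, -5.39627802e+01, -1.26562189e+00, -1.58537471e+01,
        9.32355237e-03,  9.53080540e-03,  1.71065773e-05]), 'position': array([0.23496054, 0.57843935, 0.23047496]), 'orientation': array([ 8.29532100e-01,  5.58458246e-01, -7.49918319e-04,  5.66045966e-04]), 'contact_force': array([ 0.09515871, -0.27115033,  0.35029162]), 'wrist_torque': array([ 0.02166597,  0.02943878, -0.03393194]), 'gripper_width': 0.08544092976393741}
0.0187
scene {'camera_matrix': array([[444.28146744,   0.        , 321.01894996],
       [  0.        , 444.28146744, 198.11404553],
       [  0.        ,   0.        ,   1.        ]]), 'world_to_cam': array([[-0.82725391,  0.56173475,  0.01024885,  0.45608165],
       [ 0.32368328,  0.4914326 , -0.80853147, -0.10454421],
       [-0.45921684, -0.66554344, 
[... 270 characters left out ...]
orld_to_cam': array([[ 0.97157393, -0.23606812, -0.0177746 , -0.53059241],
       [-0.14009453, -0.51280606, -0.84699673,  0.16121983],
       [ 0.19083401,  0.82541007, -0.53130085,  1.35222678],
       [ 0.        ,  0.        ,  0.        ,  1.        ]])}
wrist {'camera_matrix': array([[352.30093533,   0.        , 314.38017807],
       [  0.        , 352.30093533, 199.21559232],
       [  0.        ,   0.        ,   1.        ]]), 'world_to_cam': array([[ 0.37597705,  0.9266269 , -0.00196162, -0.62394767],
       [ 0.88134556, -0.35694895,  0.30954394, -0.04009514],
       [ 0.28613154, -0.11811028, -0.95088312,  0.38040744],
       [ 0.        ,  0.        ,  0.        ,  1.        ]])}
```

View pics/scene0.png

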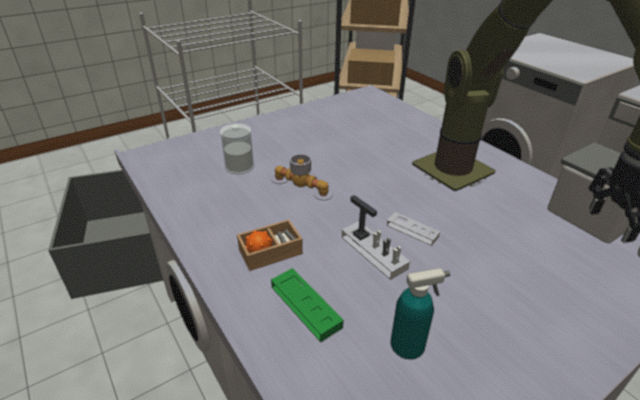

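View pics/side0.png

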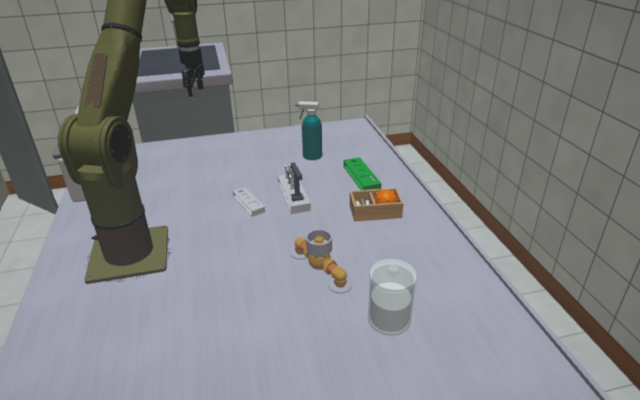

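View pics/wrist0.png

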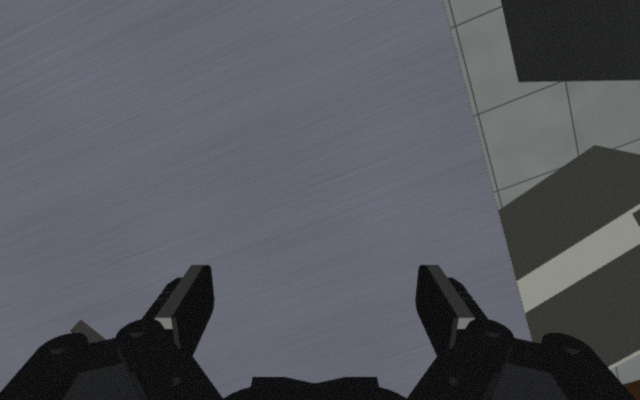

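```bash
python3 - <<'E'
import cv2,numpy as np
def crop(n,x,y,w,h,s):
    i=cv2.imread(f"pics/{n}0.png")[y:y+h,x:x+w]
    return cv2.resize(i,None,fx=s,fy=s,interpolation=cv2.INTER_CUBIC)
cv2.imwrite("pics/a.png",crop("scene",260,140,160,140,4)[:560])
cv2.imwrite("pics/b.png",crop("side",225,150,150,145,4))
E
```

```text
(no output)
```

View pics/a.png

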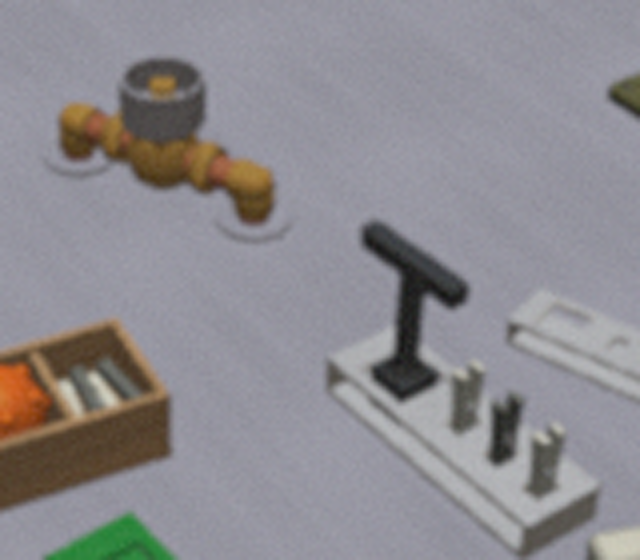

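View pics/b.png

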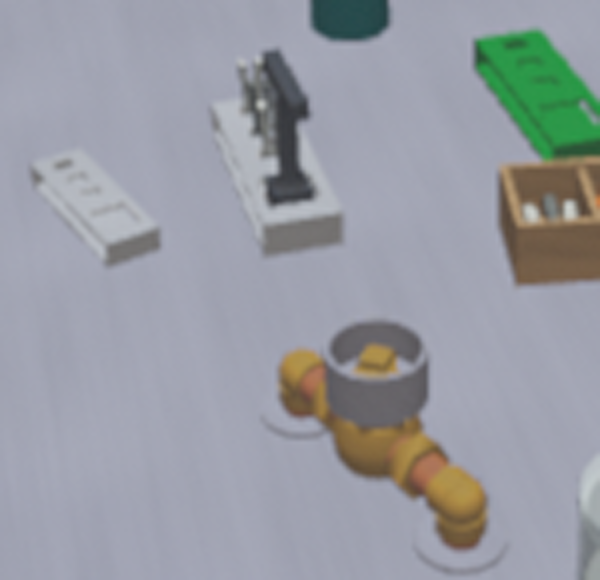

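```bash
cat > h.py <<'E'
import numpy as np,cv2
from scipy.spatial.transform import Rotation as R
from bench import robot
def ray(n,uv,P=None):
    p=P or robot.camera_params(n);K=p["camera_matrix"];T=p["world_to_cam"]
    r=T[:3,:3].T;c=-r@T[:3,3];d=r@np.linalg.solve(K,[uv[0],uv[1],1.]);return c,d/np.linalg.norm(d)
def plane(n,uv,z,P=None):
    c,d=ray(n,uv,P);return c+d*(z-c[2])/d[2]
def tri(l):
    A=0;b=0
    for n,uv in l:
        c,d=ray(n,uv);M=np.eye(3)-np.outer(d,d);A=A+M;b=b+M@c
    return np.linalg.solve(A,b)
def proj(n,X,P=None):
    p=P or robot.camera_params(n);q=p["world_to_cam"]@np.r_[X,1];q=p["camera_matrix"]@q[:3];return q[:2]/q[2]
E
python3 - <<'E'
from h import *
np.set_printoptions(precision=4,suppress=True)
S=lambda x,y:("scene",(x/4+260,y/4+140)); D=lambda x,y:("side",(x/4+225,y/4+150))
for nm,a,b,z in [("bar",(414,262),(286,86),.125),("bar-y",(373,236),(300,105),.125),("bar+y",(456,288),(273,64),.125),("sock",(405,375),(290,188),.033),("rim",(163,81),(377,350),.105),
  ("elb1",(78,115),(458,490),.03),("elb2",(252,180),(300,365),.03),("spin",(163,80),(377,354),.1)]:
    print(nm,tri([S(*a),D(*b)]),plane(*S(*a),z),plane(*D(*b),z))
E
```

```text
bar [0.5069 0.1235 0.1228] [0.5041 0.1256 0.125 ] [0.5091 0.1155 0.125 ]
bar-y [0.5116 0.0875 0.1245] [0.5089 0.088  0.125 ] [0.5134 0.0839 0.125 ]
bar+y [0.5033 0.1608 0.1235] [0.4989 0.1622 0.125 ] [0.5063 0.1528 0.125 ]
sock [0.5073 0.1255 0.0281] [0.5077 0.1301 0.033 ] [0.5083 0.1149 0.033 ]
rim [ 0.5017 -0.1929  0.0995] [ 0.503 -0.185  0.105] [ 0.5026 -0.202   0.105 ]
elb1 [ 0.5352 -0.2706  0.0394] [ 0.5263 -0.2833  0.03  ] [ 0.5398 -0.2613  0.03  ]
elb2 [ 0.4668 -0.1163  0.0371] [ 0.4594 -0.1248  0.03  ] [ 0.4695 -0.108   0.03  ]
spin [ 0.5006 -0.1955  0.0986] [ 0.4979 -0.1933  0.1   ] [ 0.5031 -0.1997  0.1   ]
```

```bash
cat >> h.py <<'E'
np.set_printoptions(precision=4,suppress=True)
def todo(pos,yaw,s=None):
    """units: move from current measured pose to pos, tool down with tool x at world yaw (mod pi)"""
    s=s or robot.state();Rc=R.from_quat(s["orientation"]);
    best=None
    for y in (yaw,yaw+np.pi):
        Rt=R.from_euler('z',y)*R.from_euler('x',np.pi)
        w=(Rc.inv()*Rt).as_rotvec()
        if best is None or np.linalg.norm(w)<np.linalg.norm(best): best=w
    print("TCP",s["position"],"yaw",np.arctan2(*Rc.as_matrix()[1::-1,0]),"q",s["joint_positions"],"F",s["contact_force"],"T",s["wrist_torque"],"w",s["gripper_width"],"t",s["clock"])
    print("turn units(tool)",np.degrees(best)/5,"shift units (tool axes now)",Rc.inv().apply(np.array(pos)-s["position"])/.04)
E
python3 - <<'E'
from h import *
print("spray base",plane("scene",(410,345),0.02),plane("side",(312,150),.02))
p=robot.camera_params("wrist");s=robot.state();T=p["world_to_cam"];Rc=R.from_quat(s["orientation"])
c=-T[:3,:3].T@T[:3,3];print("cam in tool",Rc.inv().apply(c-s["position"]),"fwd",Rc.inv().apply(T[2,:3]))
todo([.47,.10,.36],0.11)
E
```

```text
spray base [0.6358 0.459  0.02  ] [0.6329 0.4498 0.02  ]
cam in tool [ 0.     -0.0798 -0.1424] fwd [-0.0001  0.3095  0.9509]
TCP [0.235  0.5786 0.2307] yaw 1.1850640792924525 q [-1.1512  0.6898 -0.1946  1.5661  0.1573  0.9025 -0.2151] F [0.0813 0.1072 0.3342] T [0.0437 0.0123 0.0389] w 0.08534449930329217 t 0.15
turn units(tool) [ 0.0096  0.0146 12.3193] shift units (tool axes now) [-8.8799  9.9452 -3.22  ]
```

```bash
python3 - <<'E'
from h import *
todo([.5,.05,.33],0.11)
E
```

```text
TCP [0.235  0.5786 0.2307] yaw 1.1850640792924525 q [-1.1512  0.6898 -0.1946  1.5661  0.1573  0.9025 -0.2151] F [0.0813 0.1072 0.3342] T [0.0437 0.0123 0.0389] w 0.08534449930329217 t 0.15
turn units(tool) [ 0.0096  0.0146 12.3193] shift units (tool axes now) [-9.7548 11.1103 -2.4687]
```

>>> drive_tool(plan=[[0, 0, 0, -0.4, 0.5, -0.5, 1], [0, 0, 0, -0.5, 0.6, -0.5, 1], [0, 0, 0, -0.6, 0.7, -0.25, 1], [0, 0, 0, -0.6, 0.7, -0.25, 1], [0, 0, 0, -0.6, 0.7, -0.25, 1], [0, 0, 0, -0.6, 0.7, -0.25, 1], [0, 0, 0, -0.6, 0.7, -0.25, 1], [0, 0, 0, -0.6, 0.7, 0, 1], [0, 0, 0, -0.6, 0.7, 0, 1], [0, 0, 0, -0.6, 0.7, 0, 1], [0, 0, 0, -0.6, 0.7, 0, 1], [0, 0, 0, -0.6, 0.7, 0, 1]])

```text
clock: 1.15
position: [0.4318, 0.1996, 0.3213]
orientation: [0.829, 0.559, -0.0, 0.0]
contact_force: [0.1, -0.1, -0.8]
gripper_width: 0.0856
```

>>> drive_tool(plan=[[0, 0, 0, -0.6, 0.7, 0, 1], [0, 0, 0, -0.6, 0.7, 0, 1], [0, 0, 0, -0.6, 0.7, 0, 1], [0, 0, 0, -0.6, 0.5, 0, 1], [0, 0, 1, 0, 0, 0, 1], [0, 0, 1, 0, 0, 0, 1], [0, 0, 1, 0, 0, 0, 1], [0, 0, 1, 0, 0, 0, 1], [0, 0, 1, 0, 0, 0, 1], [0, 0, 1, 0, 0, 0, 1], [0, 0, 1, 0, 0, 0, 1]])

```text
clock: 2.07
position: [0.4914, 0.0734, 0.3211]
orientation: [0.96, 0.281, -0.0, -0.0]
contact_force: [-0.2, 0.5, 0.1]
gripper_width: 0.0854
```

>>> drive_tool(plan=[[0, 0, 1, 0, 0, 0, 1], [0, 0, 1, 0, 0, 0, 1], [0, 0, 1, 0, 0, 0, 1], [0, 0, 1, 0, 0, 0, 1], [0, 0, 1, 0, 0, 0, 1], [0, 0, 0.3, 0, 0, 0, 1], [0, 0, 0, 0, 0, 0, 1], [0, 0, 0, 0, 0, 0, 1]])

```text
clock: 2.73
position: [0.4916, 0.0735, 0.3212]
orientation: [0.998, 0.057, -0.0, -0.0]
contact_force: [-0.5, 0.3, 0.2]
gripper_width: 0.0856
```

```bash
python3 - <<'E'
from h import *
todo([.5,.05,.33],0.11)
import pickle
P=robot.camera_params("wrist");pickle.dump(P,open("w1.pkl","wb"))
cv2.imwrite("pics/w1.png",robot.capture("wrist")[:,:,::-1])
E
```

```text
TCP [0.4916 0.0735 0.3212] yaw 0.11380584774764708 q [-0.3152  0.4064  0.1103  1.8255 -0.0551  0.9129 -0.0663] F [-0.5397  0.2585  0.207 ] T [ 0.0165 -0.0124 -0.0264] w 0.08558431934355637 t 2.7333
turn units(tool) [-0.0003  0.0032  0.0436] shift units (tool axes now) [ 0.1422  0.6065 -0.2203]
```

View pics/w1.png

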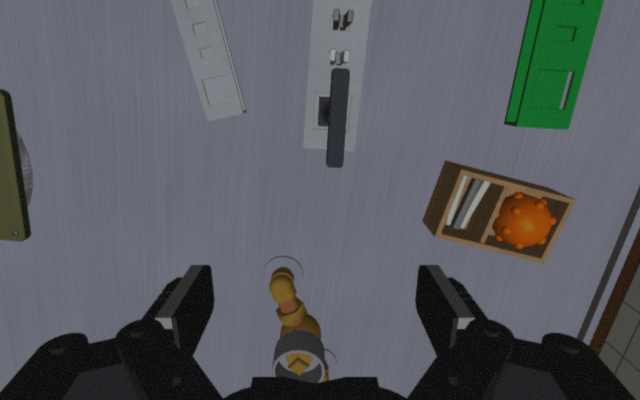

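```bash
python3 - <<'E'
import cv2
i=cv2.imread("pics/w1.png")
a=cv2.resize(i[40:180,280:400],None,fx=5,fy=5,interpolation=2)[:600]
b=cv2.resize(i[320:390,250:350],None,fx=8,fy=8,interpolation=2)
cv2.imwrite("pics/w1a.png",a);cv2.imwrite("pics/w1b.png",b)
E
```

```text
(no output)
```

View pics/w1a.png

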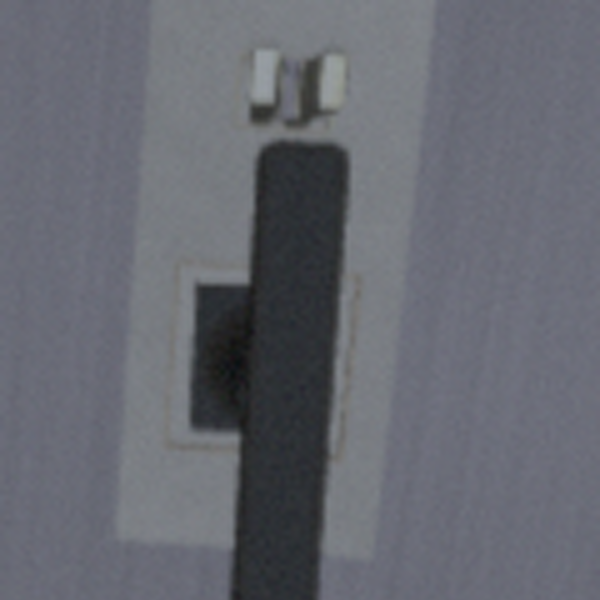

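View pics/w1b.png

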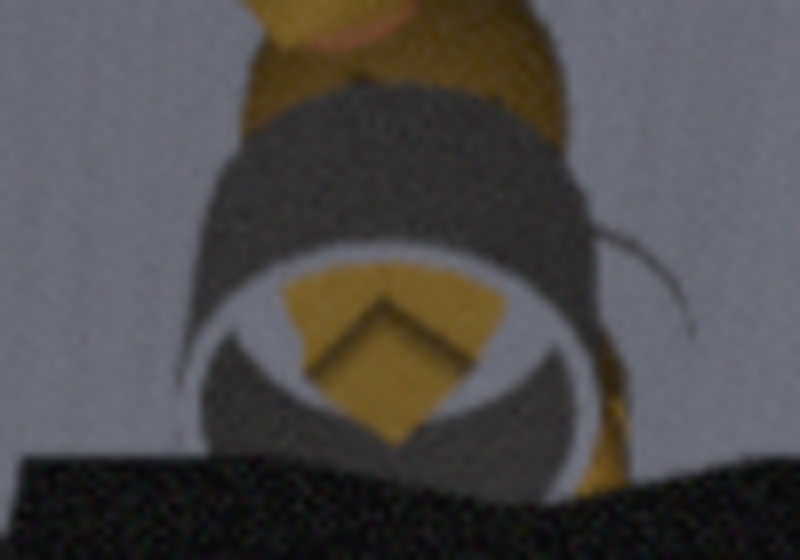

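```bash
python3 - <<'E'
from h import *
import pickle
P=pickle.load(open("w1.pkl","rb"))
f=lambda u,v,z:plane("wrist",(u,v),z,P)
c=[f(331.6,69,.134),f(349.6,69,.134),f(343.5,166,.134),f(327,166,.134)]
print(c,np.mean(c,0)); d=(c[0]+c[1]-c[2]-c[3])/2;print(np.linalg.norm(d),np.arctan2(-d[0],d[1]))
c=[f(250+x/8,320+y/8,.1) for x,y in [(380,305),(308,376),(398,445),(474,367)]]
print(np.array(c),np.mean(c,0))
for i in range(4):
    d=c[(i+1)%4]-c[i];print(np.linalg.norm(d),np.degrees(np.arctan2(d[1],d[0])))
# rim
for k in [(183,400),(600,400),(390,243)]: print(f(250+k[0]/8,320+k[1]/8,.105))
E
```

```text
[array([0.4956, 0.1671, 0.134 ]), array([0.5113, 0.1689, 0.134 ]), array([0.5181, 0.0822, 0.134 ]), array([0.5025, 0.0804, 0.134 ])] [0.5069 0.1246 0.134 ]
0.08695665210697356 0.07831138640575314
[[ 0.4984 -0.1786  0.1   ]
 [ 0.4883 -0.1939  0.1   ]
 [ 0.5041 -0.2061  0.1   ]
 [ 0.5146 -0.1891  0.1   ]] [ 0.5014 -0.1919  0.1   ]
0.018312740096322208 -123.42948338220023
0.019926352586542604 -37.752951699636256
0.01999446531285612 58.26659245437187
0.019278613449772542 147.0780617706883
[ 0.469  -0.1961  0.105 ]
[ 0.5347 -0.1886  0.105 ]
[ 0.4986 -0.1621  0.105 ]
```

>>> drive_tool(plan=[[0, 0, 0, -0.07, 0.8, 0.2, 1], [0, 0, 0, -0.07, 0.82, 0.33, 1], [0, 0, 0, -0.07, 0.82, 0.33, 1], [0, 0, 0, -0.07, 0.82, 0.33, 1], [0, 0, 0, -0.07, 0.82, 0.33, 1], [0, 0, 0, -0.07, 0.82, 0.33, 1], [0, 0, 0, -0.07, 0.82, 0.33, 1], [0, 0, 0, -0.05, 0.8, 0.33, 1], [0, 0, 0, 0, 0, 0, 1], [0, 0, 0, 0, 0, 0, 1], [0, 0, 0, 0, 0, 0, 1]])

```text
clock: 3.7
position: [0.4994, -0.1875, 0.2208]
orientation: [0.998, 0.056, 0.0, -0.001]
contact_force: [0.3, 0.1, -1.2]
gripper_width: 0.0855
```

```bash
python3 - <<'E'
from h import *
todo([.507,.1246,.15],0.078)
import pickle
P=robot.camera_params("wrist");pickle.dump(P,open("w2.pkl","wb"))
i=robot.capture("wrist")[:,:,::-1]
cv2.imwrite("pics/w2.png",i)
u,v=map(int,proj("wrist",[.5015,-.192,.1],P));print(u,v)
cv2.imwrite("pics/w2a.png",cv2.resize(i[v-60:v+60,u-80:u+80],None,fx=5,fy=5,interpolation=2));print(u-80,v-60)
E
```

```text
TCP [ 0.4994 -0.1875  0.2208] yaw 0.1125253581741494 q [ 0.2217  0.5836  0.0835  1.8623 -0.0732  0.699   0.46  ] F [ 0.3385  0.0578 -1.1552] T [-0.0566 -0.0089  0.0606] w 0.0854556869784518 t 3.7
turn units(tool) [-0.0129 -0.0009  0.3956] shift units (tool axes now) [ 1.0637 -7.7312  1.7785]
316 197
236 137
```

View pics/w2a.png

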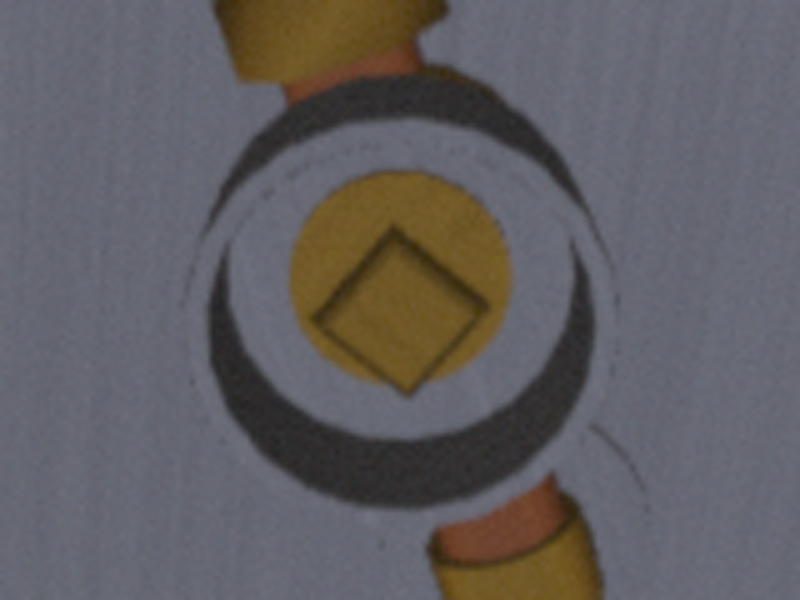

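```bash
python3 - <<'E'
from h import *
import pickle
P=pickle.load(open("w2.pkl","rb"))
f=lambda x,y,z:plane("wrist",(236+x/5,137+y/5),z,P)
for q,z in [([(393,240),(320,316),(408,389),(480,308)],.1),([(393,227),(312,318),(408,396),(488,306)],.097)]:
    c=[f(x,y,z) for x,y in q];print(np.mean(c,0))
    for i in range(4):
        d=c[(i+1)%4]-c[i];print(np.linalg.norm(d),np.degrees(np.arctan2(d[1],d[0]))%90)
# rim: inner rim ellipse left/right/top/bottom
c=np.array([f(*k,.105) for k in [(222,310),(583,310),(402,118),(402,500)]]);print(c,(c[0]+c[1])/2,(c[2]+c[3])/2)
E
```

```text
[ 0.501  -0.1938  0.1   ]
0.016892309928362888 53.66935795102877
0.018502002447995748 55.02460149873709
0.017629403673099436 56.73701616736099
0.017590979538892326 57.41583913351948
[ 0.5011 -0.1946  0.097 ]
0.01975933771922216 55.769860780808315
0.020249612511672562 55.57528821005234
0.019819500142356155 56.77386353170532
0.019902216782808305 55.73633188323677
[[ 0.4734 -0.1947  0.105 ]
 [ 0.5287 -0.1884  0.105 ]
 [ 0.4976 -0.1617  0.105 ]
 [ 0.5046 -0.2232  0.105 ]] [ 0.5011 -0.1916  0.105 ] [ 0.5011 -0.1925  0.105 ]
```

>>> drive_tool(plan=[[0, 0, 0, 0.1, -0.7, 0, 1], [0, 0, 0, 0.13, -0.95, 0, 1], [0, 0, 0, 0.13, -0.95, 0, 1], [0, 0, 0, 0.13, -0.95, 0, 1], [0, 0, 0, 0.13, -0.95, 0, 1], [0, 0, 0, 0.13, -0.95, 0, 1], [0, 0, 0, 0.13, -0.95, 0, 1], [0, 0, 0, 0.13, -0.9, 0, 1], [0, 0, 0, 0.05, -0.4, 0, 1], [0, 0, 0.4, 0, 0, 0.5, 1], [0, 0, 0, 0, 0, 0, 1], [0, 0, 0, 0, 0, 0, 1]])

```text
clock: 4.75
position: [0.506, 0.1235, 0.2008]
orientation: [0.999, 0.04, -0.001, 0.0]
contact_force: [0.8, -0.6, 0.0]
gripper_width: 0.0858
```

```bash
python3 - <<'E'
from h import *
todo([.507,.1246,.117],0.078)
import pickle
P=robot.camera_params("wrist");pickle.dump(P,open("w3.pkl","wb"))
i=robot.capture("wrist")[:,:,::-1]
cv2.imwrite("pics/w3.png",i)
E
```

```text
TCP [0.506  0.1235 0.2008] yaw 0.08004671413275347 q [-0.4153  0.6023  0.141   1.9203 -0.1359  0.63   -0.1087] F [ 0.7666 -0.6183  0.0337] T [-0.0146  0.0095 -0.0564] w 0.08584445293873551 t 4.75
turn units(tool) [0.0023 0.0219 0.0235] shift units (tool axes now) [ 0.0321 -0.0255  2.0953]
```

View pics/w3.png

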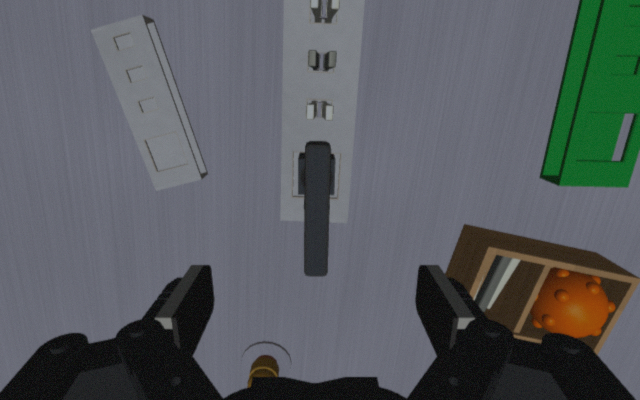

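```bash
python3 - <<'E'
from h import *
import pickle
P=pickle.load(open("w3.pkl","rb"))
i=cv2.imread("pics/w3.png")[130:290,260:380];cv2.imwrite("pics/w3a.png",cv2.resize(i,None,fx=3.7,fy=3.7,interpolation=2))
g=i.max(2)
for v in (145,160,240,260,270):
    row=cv2.GaussianBlur(i.max(2),(3,3),0)[v-130].astype(int);print(v,''.join(f"{a:4d}" for a in row[35:80]))
E
```

```text
145  129 128 128 128 128 128 129 129 127 116  85  51  37  38  40  42  41  40  41  41  39  39  40  40  39  39  39  39  39  38  37  36  34  39  59  93 120 129 130 130 130 129 130 130 130
160  133 132 115  82  58  52  52  50  48  44  42  45  49  51  52  53  54  54  52  51  51  52  52  53  53  53  52  53  54  53  52  51  50  48  44  41  42  46  51  68  99 125 133 127 119
240  117 117 116 115 116 118 118 114  96  68  50  48  50  51  52  53  52  52  53  52  52  52  53  54  54  53  52  51  50  50  50  48  54  77 104 115 117 118 117 117 119 121 121 120 119
260  117 117 117 118 119 118 116 113  97  69  49  46  50  52  53  53  53  53  53  51  50  52  53  52  51  50  50  51  52  51  47  50  72 101 116 119 119 119 120 121 121 121 121 120 119
270  115 115 116 117 117 116 115 113  97  68  50  47  50  51  51  51  51  53  53  52  52  53  54  53  53  52  52  52  51  49  48  52  74 103 118 119 119 119 121 121 120 119 118 118 119
```

View pics/w3a.png

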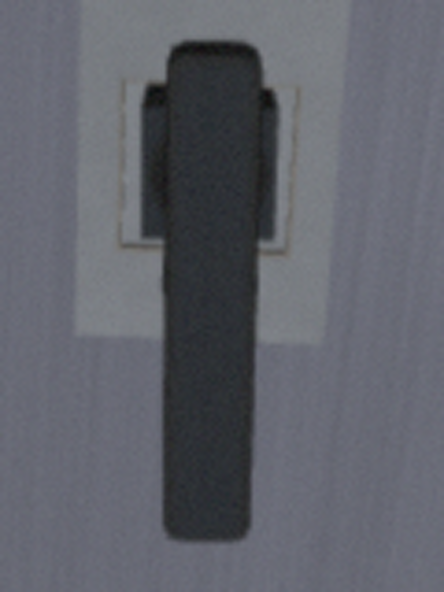

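```bash
python3 - <<'E'
from h import *
import pickle
P=pickle.load(open("w3.pkl","rb"))
f=lambda u,v:plane("wrist",(u,v),.134,P)
c=[f(305.6,147),f(330.5,147),f(328.2,272),f(304.2,272)]
c2=(f(318,141.5)+f(316.2,275.8))/2
d=(c[0]+c[1]-c[2]-c[3])/2;print(c2,np.linalg.norm(f(318,141.5)-f(316.2,275.8)),np.arctan2(-d[0],d[1]))
todo([*c2[:2],.117],np.arctan2(-d[0],d[1]))
E
```

```text
[0.5068 0.126  0.134 ] 0.09009300528679688 0.06880500739442355
TCP [0.5067 0.1227 0.2013] yaw 0.0783156624946698 q [-0.4141  0.6016  0.1417  1.9196 -0.1359  0.6299 -0.1087] F [-0.1197  0.3059 -1.144 ] T [-0.0028 -0.029  -0.06  ] w 0.08537778994162713 t 4.8
turn units(tool) [0.0025 0.005  0.109 ] shift units (tool axes now) [ 0.0098 -0.0812  2.1084]
```

>>> drive_tool(plan=[[0, 0, 0.1, 0, -0.08, 0.3, 1], [0, 0, 0, 0, 0, 0.5, 1], [0, 0, 0, 0, 0, 0.5, 1], [0, 0, 0, 0, 0, 0.4, 1], [0, 0, 0, 0, 0, 0.3, 1], [0, 0, 0, 0, 0, 0.1, 1], [0, 0, 0, 0, 0, 0, 1], [0, 0, 0, 0, 0, 0, 1]])

```text
clock: 5.47
position: [0.5075, 0.1255, 0.1178]
orientation: [0.999, 0.034, 0.001, -0.0]
contact_force: [-0.3, -0.7, -0.2]
gripper_width: 0.0854
```

>>> drive_tool(plan=[[0, 0, 0, 0, 0, 0, 0], [0, 0, 0, 0, 0, 0, 0], [0, 0, 0, 0, 0, 0, 0], [0, 0, 0, 0, 0, 0, 0], [0, 0, 0, 0, 0, 0, 0], [0, 0, 0, 0, 0, 0, 0], [0, 0, 0, 0, 0, 0, 0], [0, 0, 0, 0, 0, 0, 0], [0, 0, 0, 0, 0, 0, 0], [0, 0, 0, 0, 0, 0, 0], [0, 0, 0, 0, 0, 0, 0], [0, 0, 0, 0, 0, 0, 0]])

```text
clock: 6.47
position: [0.5071, 0.1259, 0.1172]
orientation: [0.999, 0.034, 0.0, -0.0]
contact_force: [0.0, 0.5, 5.7]
gripper_width: 0.0146
```

```bash
python3 - <<'E'
from h import *
todo([.5067,.126,.25],0.0688)
i=robot.capture("wrist")[:,:,::-1]
cv2.imwrite("pics/w4.png",i)
E
```

```text
TCP [0.5071 0.1259 0.1172] yaw 0.06799686705377642 q [-0.3926  0.74    0.101   1.984  -0.166   0.4248 -0.0985] F [0.0115 0.5087 5.7455] T [ 0.001   0.196  -0.0326] w 0.014648565743406283 t 6.4667
turn units(tool) [-0.0026 -0.0052 -0.0092] shift units (tool axes now) [-0.0073 -0.0048 -3.3198]
```

View pics/w4.png

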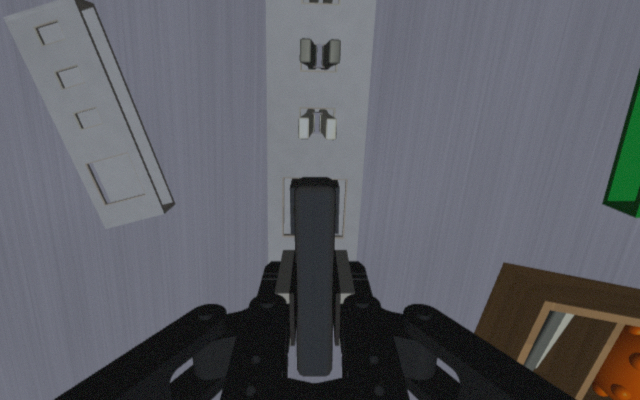

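>>> drive_tool(plan=[[0, 0, 0, 0, 0, -0.1, 0], [0, 0, 0, 0, 0, -0.2, 0], [0, 0, 0, 0, 0, -0.3, 0], [0, 0, 0, 0, 0, -0.5, 0], [0, 0, 0, 0, 0, -0.6, 0], [0, 0, 0, 0, 0, -0.7, 0], [0, 0, 0, 0, 0, -0.7, 0], [0, 0, 0, 0, 0, -0.5, 0], [0, 0, 0, 0, 0, 0, 0], [0, 0, 0, 0, 0, 0, 0]])

```text
clock: 7.35
position: [0.5069, 0.1258, 0.2613]
orientation: [0.999, 0.034, 0.001, -0.0]
contact_force: [-0.5, -0.2, -5.0]
gripper_width: 0.0145
```

```bash
python3 - <<'E'
from h import *
todo([.501,-.193,.26],np.radians(-34))
for n in ("scene","side"):
    i=robot.capture(n)[:,:,::-1];u,v=map(int,proj(n,[.507,.126,.2]));print(n,u-80,v-70)
    cv2.imwrite(f"pics/{n}5.png",cv2.resize(i[max(0,v-70):v+70,u-80:u+80],None,fx=4,fy=4,interpolation=2))
E
```

```text
TCP [0.5069 0.1258 0.2613] yaw 0.06812998067257835 q [-0.4409  0.5177  0.1724  1.8492 -0.1208  0.7835 -0.137 ] F [-0.4621 -0.1602 -5.047 ] T [-0.0423  0.0773 -0.027 ] w 0.014496933903266042 t 7.35
turn units(tool) [-0.0096 -0.0117  7.5807] shift units (tool axes now) [-0.689   7.9426  0.0282]
scene 284 112
side 214 78
```

View pics/scene5.png

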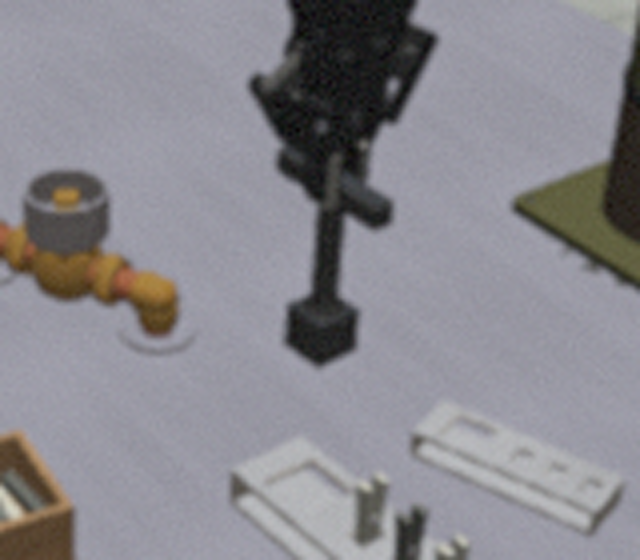

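View pics/side5.png

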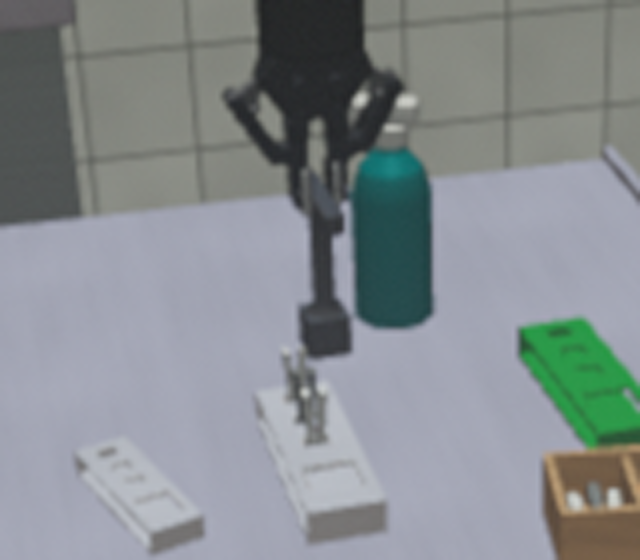

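```bash
python3 - <<'E'
from h import *
x,y=.507,.1258
for n,o in (("scene",(284,112)),("side",(214,78))):
    for dz in (0,.032,.1,.121): print(n,dz,(proj(n,[x,y,.147+dz])-o)*4)
E
```

```text
scene 0 [316.9014 348.3827]
scene 0.032 [320.2394 307.644 ]
scene 0.1 [327.7168 216.3877]
scene 0.121 [330.1385 186.8321]
side 0 [323.4696 342.8643]
side 0.032 [321.6451 305.5096]
side 0.1 [317.6233 223.1643]
side 0.121 [316.3396 196.8815]
```

>>> drive_tool(plan=[[0, 0, 0, -0.03, 0.4, 0, 0], [0, 0, 0, -0.07, 0.75, 0, 0], [0, 0, 0, -0.07, 0.85, 0, 0], [0, 0, 0, -0.07, 0.85, 0, 0], [0, 0, 0, -0.07, 0.85, 0, 0], [0, 0, 0, -0.07, 0.85, 0, 0], [0, 0, 0, -0.07, 0.85, 0, 0], [0, 0, 0, -0.07, 0.85, 0, 0], [0, 0, 0, -0.07, 0.8, 0, 0], [0, 0, 0, -0.07, 0.6, 0, 0], [0, 0, 0, -0.03, 0.3, 0, 0]])

```text
clock: 8.37
position: [0.4987, -0.1979, 0.259]
orientation: [1.0, 0.031, -0.002, 0.001]
contact_force: [-0.8, -1.5, -4.7]
gripper_width: 0.0145
```

>>> drive_tool(plan=[[0, 0, 0.5, 0, 0, 0, 0], [0, 0, 0.9, 0, 0, 0, 0], [0, 0, 0.9, 0, 0, 0, 0], [0, 0, 0.9, 0, 0, 0, 0], [0, 0, 0.9, 0, 0, 0, 0], [0, 0, 0.9, 0, 0, 0, 0], [0, 0, 0.9, 0, 0, 0, 0], [0, 0, 0.9, 0, 0, 0, 0], [0, 0, 0.8, 0, 0, 0, 0], [0, 0, 0, 0, 0, 0, 0], [0, 0, 0, 0, 0, 0, 0]])

```text
clock: 9.28
position: [0.5004, -0.1922, 0.2596]
orientation: [0.956, -0.292, -0.001, -0.0]
contact_force: [0.3, 0.3, -4.8]
gripper_width: 0.0147
```

```bash
python3 - <<'E'
from h import *
todo([.501,-.193,.26],np.radians(-34))
x,y=.501,-.193
for n in ("scene","side"):
    i=robot.capture(n)[:,:,::-1];u,v=map(int,proj(n,[x,y,.15]));o=np.array([u-80,v-70]);print(n,o)
    for z in (.105,.147,.247,.268): print(z,(proj(n,[x,y,z])-o)*4)
    cv2.imwrite(f"pics/{n}6.png",cv2.resize(i[max(0,v-70):v+70,u-80:u+80],None,fx=4,fy=4,interpolation=2))
i=robot.capture("wrist")[:,:,::-1]
cv2.imwrite("pics/w6.png",i)
E
```

```text
TCP [ 0.5004 -0.1922  0.2596] yaw -0.5922218346836957 q [ 0.0689  0.5569  0.3451  1.8139 -0.2481  0.8162 -0.0548] F [ 0.3104  0.2747 -4.792 ] T [ 0.027  -0.0056 -0.0202] w 0.014666091309716519 t 9.2833
turn units(tool) [0.0064 0.0335 0.0136] shift units (tool axes now) [ 0.0233  0.0081 -0.0106]
scene [219  76]
0.105 [323.7785 331.7937]
0.147 [322.8097 284.5939]
0.247 [320.355  165.0008]
0.268 [319.8111 138.4996]
side [237 151]
0.105 [323.1785 338.137 ]
0.147 [321.9854 284.3889]
0.247 [318.9595 148.0745]
0.268 [318.2884 117.8428]
```

View pics/scene6.png

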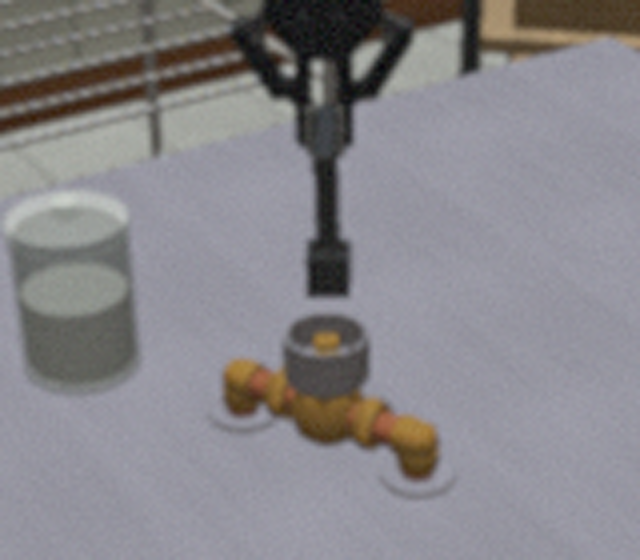

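View pics/side6.png

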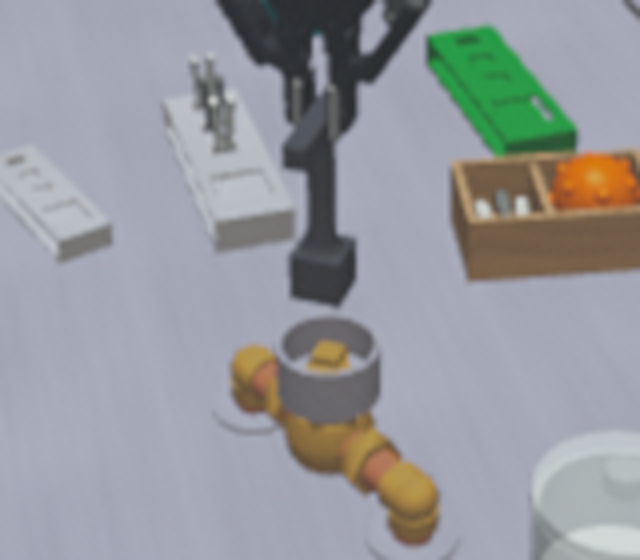

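View pics/w6.png

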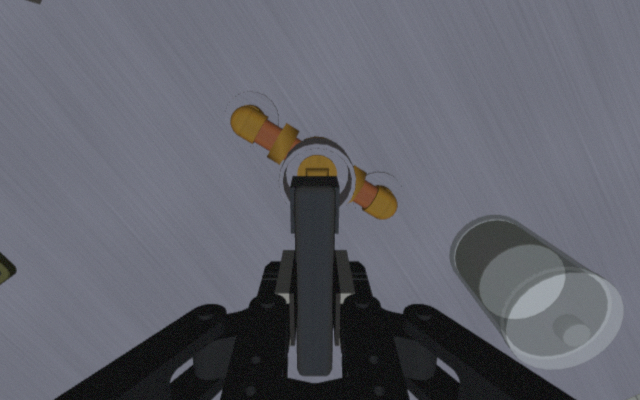

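```bash
python3 - <<'E'
from h import *
i=cv2.imread("pics/w6.png");cv2.imwrite("pics/w6a.png",cv2.resize(i[130:240,260:370],None,fx=5.4,fy=5.4,interpolation=2))
i=cv2.imread("pics/side6.png");cv2.imwrite("pics/side6a.png",cv2.resize(i[220:420,250:410],None,fx=3,fy=3,interpolation=2))
P=robot.camera_params("wrist")
for z in (.1,.105): print((proj("wrist",[.501,-.193,z],P)-[260,130])*5.4)
for z in (.26,.277): print((proj("wrist",[.5004,-.1922,z],P)-[260,130])*5.4)
E
```

```text
[298.8957 261.7456]
[298.9704 269.5595]
[292.2607 738.5897]
[292.0578 849.0093]
```

View pics/w6a.png

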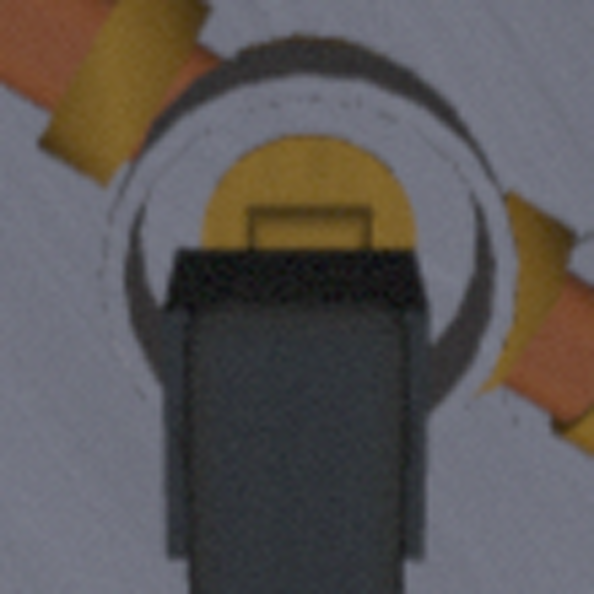

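View pics/side6a.png

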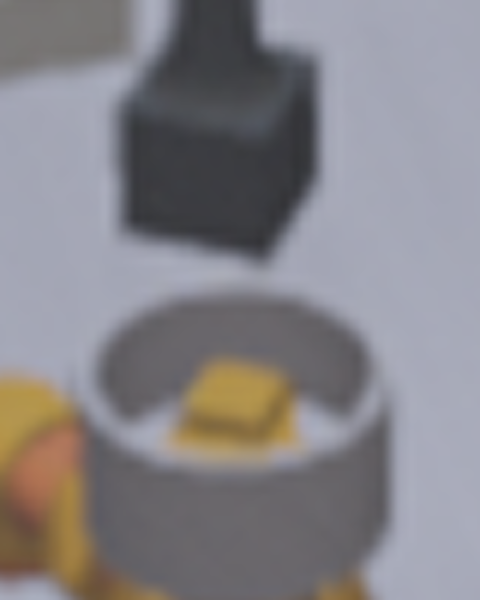

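>>> drive_tool(plan=[[0, 0, 0, 0.05, 0.01, 0.2, 0], [0, 0, 0, 0, 0, 0.3, 0], [0, 0, 0, 0, 0, 0.3, 0], [0, 0, 0, 0, 0, 0.2, 0], [0, 0, 0, 0, 0, 0.1, 0], [0, 0, 0, 0, 0, 0, 0], [0, 0, 0, 0, 0, 0, 0]])

```text
clock: 10.02
position: [0.5026, -0.1949, 0.2169]
orientation: [0.956, -0.293, 0.0, -0.0]
contact_force: [-0.3, 0.1, -4.6]
gripper_width: 0.0146
```

>>> drive_tool(plan=[[0, 0, 0, 0, 0, 0.05, 0], [0, 0, 0, 0, 0, 0.05, 0], [0, 0, 0, 0, 0, 0.05, 0], [0, 0, 0, 0, 0, 0, 0]])

```text
clock: 10.35
position: [0.5023, -0.1947, 0.2107]
orientation: [0.956, -0.293, -0.0, -0.0]
contact_force: [0.1, 0.3, -4.0]
gripper_width: 0.0146
```

>>> drive_tool(plan=[[0, 0, 0, 0, 0, 0.05, 0], [0, 0, 0, 0, 0, 0.05, 0], [0, 0, 0, 0, 0, 0, 0]])

```text
clock: 10.6
position: [0.5022, -0.1947, 0.2065]
orientation: [0.956, -0.293, -0.0, -0.0]
contact_force: [-0.5, 0.4, -5.0]
gripper_width: 0.0144
```

>>> drive_tool(plan=[[0, 0, 0, 0, 0, 0.05, 0], [0, 0, 0, 0, 0, 0.05, 0], [0, 0, 0, 0, 0, 0.05, 0], [0, 0, 0, 0, 0, 0, 0]])

```text
clock: 10.93
position: [0.5021, -0.1947, 0.2004]
orientation: [0.956, -0.293, -0.0, -0.0]
contact_force: [-0.2, -0.1, -5.4]
gripper_width: 0.0148
```

>>> drive_tool(plan=[[0, 0, 0, 0, 0, 0.05, 0], [0, 0, 0, 0, 0, 0.05, 0], [0, 0, 0, 0, 0, 0.05, 0], [0, 0, 0, 0, 0, 0, 0]])

```text
clock: 11.27
position: [0.5022, -0.1946, 0.1944]
orientation: [0.956, -0.293, -0.0, -0.0]
contact_force: [-0.7, -0.1, -4.5]
gripper_width: 0.0146
```

>>> drive_tool(plan=[[0, 0, 0, 0, 0, 0.04, 0], [0, 0, 0, 0, 0, 0.04, 0], [0, 0, 0, 0, 0, 0, 0], [0, 0, 0, 0, 0, 0, 0]])

```text
clock: 11.6
position: [0.5023, -0.1948, 0.1916]
orientation: [0.956, -0.293, -0.0, -0.0]
contact_force: [1.0, -0.8, -4.8]
gripper_width: 0.0149
```

>>> drive_tool(plan=[[0, 0, 0, 0, 0, 0.04, 0], [0, 0, 0, 0, 0, 0, 0], [0, 0, 0, 0, 0, 0, 0]])

```text
clock: 11.85
position: [0.5027, -0.195, 0.1911]
orientation: [0.956, -0.293, 0.001, -0.0]
contact_force: [-2.3, 0.9, 5.2]
gripper_width: 0.0145
```

```bash
python3 - <<'E'
from h import *
todo([.502,-.1947,.191],np.radians(56))
x,y=.502,-.1945
for n in ("scene","side"):
    i=robot.capture(n)[:,:,::-1];u,v=map(int,proj(n,[x,y,.12]));o=np.array([u-50,v-45])
    for z in (.078,.105,.19,.2): print(n,z,(proj(n,[x,y,z])-o)*6)
    cv2.imwrite(f"pics/{n}7.png",cv2.resize(i[v-45:v+45,u-50:u+50],None,fx=6,fy=6,interpolation=2))
E
```

```text
TCP [ 0.5027 -0.195   0.1911] yaw -0.5953985342498653 q [ 0.1075  0.6517  0.2942  1.8847 -0.297   0.6464 -0.0121] F [-2.2523  0.8749  5.2064] T [0.2741 0.4791 0.0119] w 0.014493363560826195 t 11.85
turn units(tool) [-0.0164 -0.0036 17.9772] shift units (tool axes now) [-0.0195  0.0043  0.0024]
scene 0.078 [303.4476 343.173 ]
scene 0.105 [302.505  298.9867]
scene 0.19 [299.3911 153.0194]
scene 0.2 [299.0093 135.125 ]
side 0.078 [302.9618 349.2123]
side 0.105 [301.88   298.8843]
side 0.19 [298.3037 132.4984]
side 0.2 [297.8649 112.0872]
```

View pics/scene7.png

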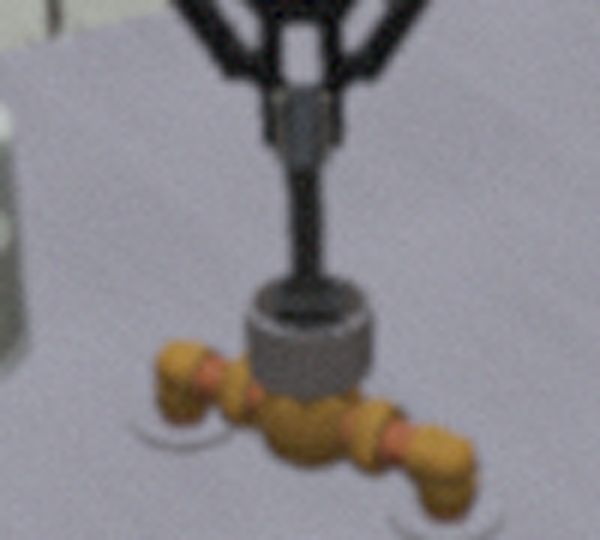

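View pics/side7.png

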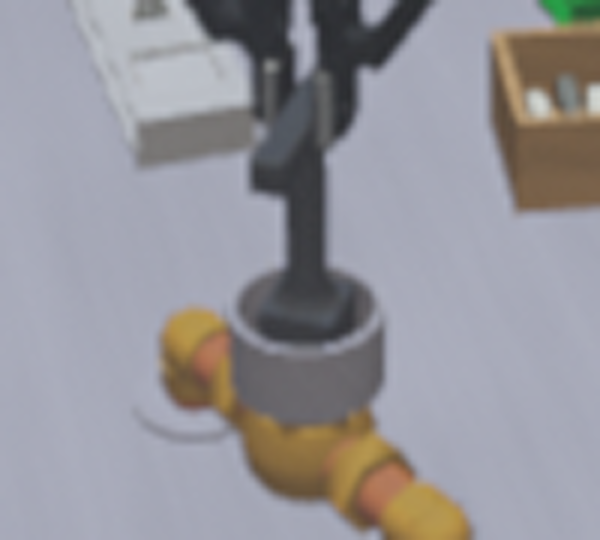

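>>> drive_tool(plan=[[0, 0, -0.3, -0.01, 0, 0, 0], [0, 0, -0.5, 0, 0, 0, 0], [0, 0, -0.5, 0, 0, 0, 0], [0, 0, -0.5, 0, 0, 0, 0], [0, 0, -0.5, 0, 0, 0, 0], [0, 0, -0.5, 0, 0, 0, 0], [0, 0, -0.2, 0, 0, 0, 0]])

```text
clock: 12.53
position: [0.5024, -0.1942, 0.1912]
orientation: [0.986, -0.166, 0.001, -0.001]
contact_force: [-1.9, 1.9, 6.5]
gripper_width: 0.0145
```

```bash
python3 - <<'E'
from h import *
todo([.502,-.1947,.191],np.radians(56))
E
```

```text
TCP [ 0.5024 -0.1942  0.1912] yaw -0.33283583081767587 q [ 0.1536  0.6421  0.2152  1.8836 -0.2189  0.6377  0.1709] F [-1.9435  1.9236  6.5493] T [ 0.5836  0.5794 -0.312 ] w 0.014511616548600994 t 12.5333
turn units(tool) [ -0.0068  -0.0192 -15.014 ] shift units (tool axes now) [-0.0052  0.0139  0.0038]
```

>>> drive_tool(plan=[[0, 0, -0.6, 0, 0, 0, 0], [0, 0, -0.8, 0, 0, 0, 0], [0, 0, -0.8, 0, 0, 0, 0], [0, 0, -0.8, 0, 0, 0, 0], [0, 0, -0.8, 0, 0, 0, 0], [0, 0, -0.8, 0, 0, 0, 0], [0, 0, -0.8, 0, 0, 0, 0], [0, 0, -0.8, 0, 0, 0, 0], [0, 0, -0.8, 0, 0, 0, 0], [0, 0, -0.8, 0, 0, 0, 0], [0, 0, -0.8, 0, 0, 0, 0], [0, 0, -0.4, 0, 0, 0, 0]])

```text
clock: 13.53
position: [0.5016, -0.1942, 0.1911]
orientation: [0.974, 0.225, -0.0, -0.001]
contact_force: [-3.6, 2.3, 8.7]
gripper_width: 0.0145
```

```bash
python3 - <<'E'
from h import *
todo([.502,-.1947,.191],np.radians(56))
E
```

```text
TCP [ 0.5016 -0.1942  0.1911] yaw 0.45339052697427645 q [ 0.2952  0.6293 -0.0179  1.8769  0.0164  0.6361  0.7209] F [-3.5999  2.2568  8.7359] T [ 0.6516  0.9686 -0.3349] w 0.014508212486592686 t 13.5333
turn units(tool) [-0.0112 -0.0037 -6.0045] shift units (tool axes now) [0.0044 0.0156 0.0032]
```

>>> drive_tool(plan=[[0, 0, -0.5, -0.01, 0, 0, 0], [0, 0, -0.5, 0, 0, 0, 0], [0, 0, -0.5, 0, 0, 0, 0], [0, 0, -0.5, 0, 0, 0, 0], [0, 0, -0.5, 0, 0, 0, 0], [0, 0, 0, 0, 0, 0, 0]])

```text
clock: 14.03
position: [0.5012, -0.1943, 0.1911]
orientation: [0.944, 0.329, -0.0, -0.0]
contact_force: [-4.0, 2.7, 9.0]
gripper_width: 0.0144
```

```bash
python3 - <<'E'
from h import *
todo([.502,-.1947,.191],np.radians(56))
E
```

```text
TCP [ 0.5012 -0.1943  0.1911] yaw 0.6705391462033902 q [ 0.3353  0.6291 -0.0825  1.8757  0.08    0.6407  0.8748] F [-4.0313  2.6843  8.9761] T [ 0.6054  0.9237 -0.2233] w 0.014429916234732183 t 14.0333
turn units(tool) [-0.0108 -0.0038 -3.5162] shift units (tool axes now) [0.0099 0.0192 0.0023]
```

>>> drive_tool(plan=[[0, 0, -0.5, 0, 0, 0, 0], [0, 0, -0.5, 0, 0, 0, 0], [0, 0, 0, 0, 0, 0, 0]])

```text
clock: 14.28
position: [0.5012, -0.1944, 0.1911]
orientation: [0.929, 0.37, -0.0, -0.0]
contact_force: [-3.3, 2.0, 9.4]
gripper_width: 0.0147
```

```bash
python3 - <<'E'
from h import *
todo([.502,-.1947,.191],np.radians(56))
E
```

```text
TCP [ 0.5012 -0.1944  0.1911] yaw 0.7577300804224403 q [ 0.3511  0.6295 -0.1082  1.8748  0.1052  0.6434  0.9368] F [-3.2712  2.0095  9.368 ] T [ 0.6088  0.9627 -0.1764] w 0.014729308771601555 t 14.2833
turn units(tool) [-0.01   -0.0028 -2.5171] shift units (tool axes now) [0.0092 0.0194 0.0026]
```

>>> drive_tool(plan=[[0, 0, -0.5, 0, 0, 0, 0], [0, 0, -0.5, 0, 0, 0, 0], [0, 0, -0.5, 0, 0, 0, 0]])

```text
clock: 14.53
position: [0.5011, -0.1945, 0.1911]
orientation: [0.903, 0.43, -0.0, -0.0]
contact_force: [-3.4, 2.1, 8.6]
gripper_width: 0.0143
```

```bash
python3 - <<'E'
from h import *
todo([.502,-.1947,.191],np.radians(56))
E
```

```text
TCP [ 0.5011 -0.1945  0.1911] yaw 0.8884725579605216 q [ 0.3746  0.6306 -0.1466  1.8736  0.1427  0.6482  1.0303] F [-3.3843  2.1408  8.5525] T [ 0.5312  1.0345 -0.4029] w 0.014342569168178441 t 14.5333
turn units(tool) [-0.0093  0.0006 -1.0189] shift units (tool axes now) [0.0098 0.0203 0.0025]
```

>>> drive_tool(plan=[[0, 0, -0.5, 0, 0, 0, 0], [0, 0, -0.5, 0, 0, 0, 0]])

```text
clock: 14.7
position: [0.501, -0.1946, 0.1911]
orientation: [0.883, 0.469, -0.0, -0.0]
contact_force: [-2.9, 1.1, 7.7]
gripper_width: 0.0145
```

```bash
python3 - <<'E'
from h import *
todo([.502,-.1947,.191],np.radians(56))
E
```

```text
TCP [ 0.501  -0.1946  0.1911] yaw 0.9757778700561786 q [ 0.3906  0.6316 -0.1724  1.8728  0.1676  0.6519  1.0929] F [-2.8519  1.1484  7.7233] T [ 0.526   1.0696 -0.3757] w 0.01445059955724284 t 14.7
turn units(tool) [-0.0098  0.0022 -0.0184] shift units (tool axes now) [0.0107 0.0217 0.0029]
```

>>> drive_tool(plan=[[0, 0, -0.4, 0, 0, 0, 0], [0, 0, -0.4, 0, 0, 0, 0]])

```text
clock: 14.87
position: [0.501, -0.1946, 0.1911]
orientation: [0.867, 0.499, -0.0, -0.0]
contact_force: [-3.8, 1.5, 7.8]
gripper_width: 0.0145
```

```bash
python3 - <<'E'
from h import *
todo([.502,-.1947,.191],np.radians(56))
E
```

```text
TCP [ 0.501  -0.1946  0.1911] yaw 1.0451478019276577 q [ 0.4032  0.6327 -0.193   1.8722  0.1872  0.6551  1.143 ] F [-3.8184  1.4683  7.7578] T [ 0.489   0.9732 -0.371 ] w 0.014492503969014008 t 14.8667
turn units(tool) [-0.01    0.0028  0.7765] shift units (tool axes now) [0.0112 0.0223 0.0026]
```

>>> drive_tool(plan=[[0, 0, -0.4, 0, 0, 0, 0], [0, 0, -0.4, 0, 0, 0, 0]])

```text
clock: 15.03
position: [0.5011, -0.1948, 0.1911]
orientation: [0.849, 0.528, -0.0, -0.0]
contact_force: [-4.1, 1.1, 8.6]
gripper_width: 0.0143
```

```bash
python3 - <<'E'
from h import *
todo([.502,-.1947,.191],np.radians(56))
E
```

```text
TCP [ 0.5011 -0.1948  0.1911] yaw 1.1130731408246408 q [ 0.4159  0.6338 -0.2131  1.8713  0.206   0.6582  1.1924] F [-4.1057  1.1098  8.6345] T [ 0.5338  0.819  -1.0982] w 0.014320386094791597 t 15.0333
turn units(tool) [-0.0058  0.0001  1.5549] shift units (tool axes now) [0.0121 0.0178 0.0037]
```

>>> drive_tool(plan=[[0, 0, -0.2, 0, 0, 0, 0], [0, 0, 0, 0, 0, 0, 0], [0, 0, 0, 0, 0, 0, 0]])

```text
clock: 15.28
position: [0.5012, -0.1949, 0.1911]
orientation: [0.845, 0.534, 0.0, -0.0]
contact_force: [-3.5, 1.9, 7.4]
gripper_width: 0.0146
```

```bash
python3 - <<'E'
from h import *
todo([.502,-.1947,.191],np.radians(63))
E
```

```text
TCP [ 0.5012 -0.1949  0.1911] yaw 1.1268412709771383 q [ 0.4191  0.6342 -0.2176  1.8709  0.2095  0.6588  1.203 ] F [-3.4941  1.9234  7.3786] T [ 0.5629  0.833  -1.1566] w 0.014648502605356118 t 15.2833
turn units(tool) [-0.0058 -0.0061  0.3127] shift units (tool axes now) [0.0135 0.0156 0.0029]
```

>>> drive_tool(plan=[[0, 0, 0.25, 0, -0.015, -0.01, 0], [0, 0, 0.1, 0, 0, -0.01, 0], [0, 0, 0, 0, 0, 0, 0]])

```text
clock: 15.53
position: [0.5009, -0.1947, 0.1912]
orientation: [0.852, 0.523, -0.0, -0.0]
contact_force: [-1.5, 1.7, 3.6]
gripper_width: 0.0149
```

```bash
python3 - <<'E'
from h import *
todo([.502,-.1947,.191],np.radians(63))
E
```

```text
TCP [ 0.5009 -0.1947  0.1912] yaw 1.1003242748044748 q [ 0.4132  0.6332 -0.209   1.8724  0.2028  0.6567  1.1827] F [-1.5213  1.6552  3.5993] T [ 0.3839  0.6535 -0.6687] w 0.014934993585803188 t 15.5333
turn units(tool) [-0.0027  0.003   0.0088] shift units (tool axes now) [0.013  0.0245 0.0039]
```

>>> drive_tool(plan=[[0, 0, 0.2, 0, -0.015, 0, 0], [0, 0, 0.1, 0, 0, 0, 0], [0, 0, 0, 0, 0, 0, 0]])

```text
clock: 15.78
position: [0.5007, -0.1945, 0.1911]
orientation: [0.859, 0.513, -0.0, 0.0]
contact_force: [-2.8, 1.4, 4.5]
gripper_width: 0.0143
```

```bash
python3 - <<'E'
from h import *
todo([.502,-.1947,.191],np.radians(63))
E
```

```text
TCP [ 0.5007 -0.1945  0.1911] yaw 1.0764288854069186 q [ 0.4081  0.6322 -0.2016  1.8742  0.1968  0.654   1.1642] F [-2.8125  1.3637  4.475 ] T [ 0.0576  0.6936 -0.1136] w 0.01429446769972216 t 15.7833
turn units(tool) [ 0.0049  0.0065 -0.265 ] shift units (tool axes now) [0.0103 0.0322 0.0035]
```

Torque is relaxed within the socket's play. Release.

>>> drive_tool(plan=[[0, 0, 0, 0, 0, 0, 0.2], [0, 0, 0, 0, 0, 0, 0.3], [0, 0, 0, 0, 0, 0, 0.4], [0, 0, 0, 0, 0, 0, 0.6], [0, 0, 0, 0, 0, 0, 0.8], [0, 0, 0, 0, 0, 0, 1], [0, 0, 0, 0, 0, 0, 1], [0, 0, 0, 0, 0, 0, 1], [0, 0, 0, 0, 0, 0, 1], [0, 0, 0, 0, 0, 0, 1]])

```text
clock: 16.62
position: [0.5007, -0.1942, 0.1909]
orientation: [0.859, 0.512, 0.0, -0.0]
contact_force: [0.0, 0.1, -0.8]
gripper_width: 0.0852
```

>>> drive_tool(plan=[[0, 0, 0, 0, 0, -0.2, 1], [0, 0, 0, 0, 0, -0.4, 1], [0, 0, 0, 0, 0, -0.6, 1], [0, 0, 0, 0, 0, -0.8, 1], [0, 0, 0, 0, 0, -0.8, 1], [0, 0, 0, 0, 0, -0.3, 1], [0, 0, 0, 0, 0, 0, 1], [0, 0, 0, 0, 0, 0, 1]])

```text
clock: 17.28
position: [0.5008, -0.1943, 0.3157]
orientation: [0.859, 0.512, 0.001, 0.001]
contact_force: [-0.4, -0.7, -0.0]
gripper_width: 0.0853
```

```bash
python3 - <<'E'
from h import *
todo([.502,-.1947,.191],np.radians(63))
x,y=.5015,-.1945
for n in ("scene","side"):
    i=robot.capture(n)[:,:,::-1];u,v=map(int,proj(n,[x,y,.12]));o=np.array([u-50,v-45])
    for z in (.105,.19,.208): print(n,z,(proj(n,[x,y,z])-o)*6)
    cv2.imwrite(f"pics/{n}8.png",cv2.resize(i[v-45:v+45,u-50:u+50],None,fx=6,fy=6,interpolation=2))
import pickle
P=robot.camera_params("wrist");pickle.dump(P,open("w8.pkl","wb"))
cv2.imwrite("pics/w8.png",robot.capture("wrist")[:,:,::-1])
E
```

```text
TCP [ 0.5008 -0.1943  0.3157] yaw 1.0759306383759892 q [ 0.4372  0.4749 -0.2404  1.7157  0.133   0.9651  1.2226] F [-0.4118 -0.6583 -0.0286] T [-0.0259  0.0033  0.024 ] w 0.08528059600777683 t 17.2833
turn units(tool) [ 0.02   -0.0035 -0.2707] shift units (tool axes now) [0.0037 0.0263 3.1185]
scene 0.105 [303.3219 298.7145]
scene 0.19 [300.2391 152.7621]
scene 0.208 [299.5565 120.4414]
side 0.105 [300.7396 299.0673]
side 0.19 [297.1195 132.675 ]
side 0.208 [296.3172  95.8005]
```

View pics/scene8.png

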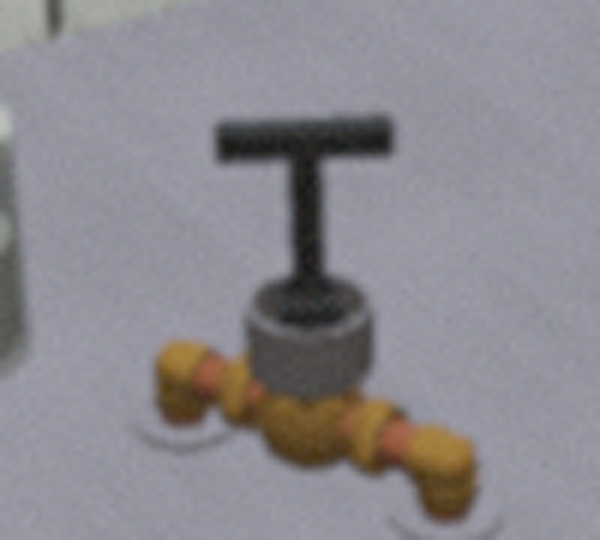

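View pics/side8.png

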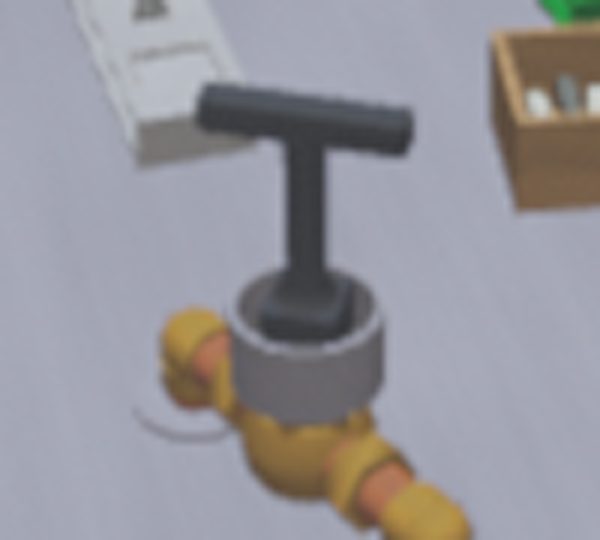

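View pics/w8.png

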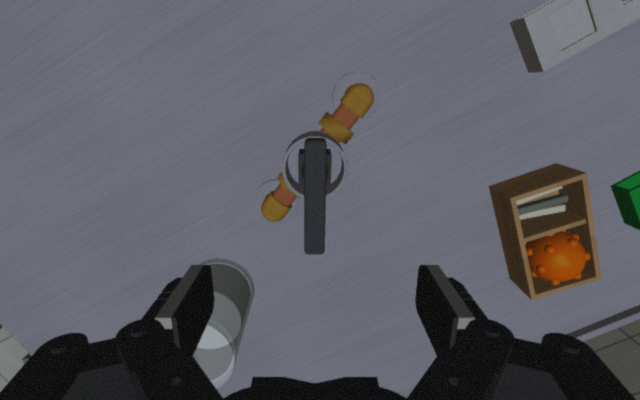

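```bash
python3 - <<'E'
from bench import robot
print(robot.finish_job(), robot.state()["clock"])
E
```

```text
the job is handed in; nothing more can be done
the job is handed in; nothing more can be done
```

The valve key is fully down on the spindle and the valve has been turned anticlockwise to its stop. The key stands upright, released, and the job is handed in at about 17 s of the 69 s allowed.

- **Fitting:** I read the square's angle from above with the wrist camera (about -34°). With the key turned to match, it dropped straight home, so I did not need to turn it while pressing. By the gripper height its origin came to about 78 mm above the shelf, with about 10 N of downward contact.
- **Opening:** Turning took about 0.3–0.4 N m until the key had gone about 98° from where it seated. There the torque rose to about 1.15 N m, which I took as the open stop. That fits a quarter turn plus the socket's play, starting from nearly closed. I had no direct reading of the spindle angle.
- **Letting go:** I turned back about 3° to unload the torque, opened the gripper and raised it about 125 mm.
- **Last pictures:** The key stands upright and fully down in the collar with nothing touching it. In the side view its bar appears a few mm off the predicted position. The shank at the rim is off by about half as much, which I put down to calibration and play in the socket. I did not move anything else, and the last views showed nothing disturbed, but I did not compare every object's position.

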